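# Put the bone inlay blanks and the node plug back in their drawer

## Task

Put the loose fittings back in the drawer that stands on the worktop: lay each of the three notched bone inlay blanks flat in the felt-lined well of its own size (small, medium, large), and stand the solid bamboo node plug upright in the round well. The plain bone offcut without a notch and the open bamboo ring do not belong in the drawer; leave them where they lie.

Things in the scene. Friction and masses are not known exactly. Their poses are not given: they have to be found in the camera images.
- inlay_small_c (a point): centre, half-way up, of the small bone inlay blank: a flat cream bone plate 32 mm long (its y axis), 20 mm wide (its x axis), 12 mm thick (z up), lying flat on the worktop; a rounded notch 18 mm wide and 8 mm deep (for the flute's bore) is cut in the middle of its long edge on the -x side
- inlay_medium_c (a point): centre, half-way up, of the medium bone inlay blank: a flat cream bone plate 47 mm long (its y axis), 24 mm wide (its x axis), 12 mm thick (z up), lying flat on the worktop; a rounded notch 18 mm wide and 8 mm deep (for the flute's bore) is cut in the middle of its long edge on the -x side
- inlay_large_c (a point): centre, half-way up, of the large bone inlay blank: a flat cream bone plate 62 mm long (its y axis), 28 mm wide (its x axis), 12 mm thick (z up), lying flat on the worktop; a rounded notch 18 mm wide and 8 mm deep (for the flute's bore) is cut in the middle of its long edge on the -x side
- node_plug_c (a point): centre, half-way up, of the bamboo node plug: a solid upright bamboo cylinder 34 mm in diameter and 30 mm tall (z up), with a raised node ridge 38 mm in diameter round its middle and a closed, pale top. Stands on the worktop.
- well_small (a point): centre of the dark felt floor of the small inlay's well: 52 mm long (y axis), 40 mm wide (x axis), 5 mm deep, z up, floor 35 mm above the worktop. It is sunk in the middle of a fixed wooden block 104 mm (y) by 84 mm (x), top 40 mm up; four such blocks, in any order, two by two, fill the shallow drawer (round knob in front), whose rim is flush with the block tops
- well_medium (a point): centre of the dark felt floor of the medium inlay's well: 67 mm long (y axis), 44 mm wide (x axis), 5 mm deep, z up, floor 35 mm above the worktop. It is sunk in the middle of a fixed wooden block 104 mm (y) by 84 mm (x), top 40 mm up; four such blocks, in any order, two by two, fill the shallow drawer (round knob in front), whose rim is flush with the block tops
- well_large (a point): centre of the dark felt floor of the large inlay's well: 82 mm long (y axis), 48 mm wide (x axis), 5 mm deep, z up, floor 35 mm above the worktop. It is sunk in the middle of a fixed wooden block 104 mm (y) by 84 mm (x), top 40 mm up; four such blocks, in any order, two by two, fill the shallow drawer (round knob in front), whose rim is flush with the block tops
- well_plug (a point): centre of the felt floor of the round well for the node plug: 58 mm in diameter, 5 mm deep, z up, dark felt floor 35 mm above the worktop, in the fourth block of the drawer (block 104 mm in y by 84 mm in x, top 40 mm above the worktop). Fixed.
- bone_offcut_c (a point): centre of a look-alike: a plain rectangular cream bone offcut 55 mm long (y), 22 mm wide (x), 12 mm thick, with no notch, lying on the worktop. It stays there.
- bamboo_ring_c (a point): centre, half-way up, of a look-alike: an open bamboo ring, 36 mm outside and 25 mm inside diameter, 26 mm tall, hollow right through, standing on the worktop. It stays there.
There are look-alikes about, which are no part of the job. What is shaped like the part that bears node_plug_c but green is not meant.

How it is judged:
By the outcome, as a careful person would: the job done as asked, in the order asked, and still so for the second after the job is handed in, with the robot touching nothing.
It also fails if it takes over 104 s, if anything falls off the work surface, if the arm or the gripper's body presses on something with over 40 N, if the wrist force passes 120 N, or if a joint passes its speed limit or range.

## Robot

A 6-joint arm with a two-finger parallel gripper is mounted at the origin on the work surface. World frame = base frame: x ahead of the robot, y to its left, z up, the work surface at z = 0. Lengths are in m, angles in rad, forces in N, time in s.
With the tool pointing down it reaches from about 0.275 to 0.85 m from the base axis. Payload 5.2 kg.
Tool frame: the origin (TCP) lies on the centre line of the jaws, within the pads' length; the fingertips stand 22 mm ahead of it and the grasp point (between the pads) lies 3 mm ahead of it; z points along the fingers, x is the direction in which the jaws open and shut, and the axes are right-handed (so a half turn about z gives the same grasp; the last joint's range is limited). The gripper opens to 85 mm and grips with 20 to 120 N. Pads are 22 mm wide; open, the fingers measure 114 mm over their backs; the gripper's body (76 mm by 85 mm) begins 54 mm behind the grasp point. The pads swing forward as they close: fully open they stand 13 mm farther back than shut.
Start: joints at [0.905, 0.259, 1.535, -0, 1.348, -0.203], TCP at [0.246, 0.492, 0.253] pointing down, gripper open.
Joint ranges: [-3.14, 3.14], [-0.91, 2.08], [0.19, 2.58], [-1.22, 4.36], [0.22, 2.71], [-3.12, 3.12]. Speed limits (rad/s): [2.57, 2.57, 3.14, 3.14, 3.14, 3.14].

## Interface

Orientations are given as a unit quaternion [x, y, z, w].
In Python, from station import arm, fingers, kinematics, readout, optics, ticket, models gives the robot as it stands. The module is installed in compiled form; this text tells all that it offers. Calls block until the motion is done:
- arm.move_ptp(position, orientation): joint-space move of the TCP to a pose.
- arm.move_linear(position, attitude=None, rate=0.15): straight line of the TCP; attitude=None keeps the orientation; rate is the mean speed in m/s.
- arm.move_j(angles): joint-space move.
- fingers.command_gripper(opening): opening from 0.0 (shut) to 1.0 (fully open); the grip force is fixed at half the most; returns when the fingers have stopped.
- arm.dwell(seconds).
- kinematics.ik(position, orientation): joint angles nearest the present ones, or None.
- readout.read_state(): the state.
- optics.capture(name): name is "scene" or "side" or "wrist"; returns (picture, depth): 384x512x3 uint8, red, green, blue; 384x512 float32, m along the optical axis (not along the pixel's ray), 0 where there is no reading.
- optics.camera_info(name): a dict with "intrinsics" (3x3 intrinsics, pixels), "camera_from_world" (4x4, takes a point from world to camera coordinates). Camera axes: x right, y up, looking along -z (the intrinsics and any distortion apply to the point x, -y, -z); pixel columns grow to the right and rows downward; lengths in m; the calibration is good to about 2 mm. A picture is of the moment at which its call begins: read the wrist's pose just before it. camera_info takes no time and is no camera call; for the wrist camera it gives the pose at the moment of the call.
A pose or a line that the arm cannot do raises arm.IKError and nothing moves.
- ticket.hand_in(): hands the job in, once; it reports no verdict.
Trained networks look in the newest picture that a camera, given by its name, has taken for a name from the list of things; names that differ only in an ending like _2 or _b are one class to them, and where a whole thing is asked for, a point or a joint stands for the part that bears it (a point fixed in the world has none). Each returns a list of dicts, best first, with "score" (0 to 1); they miss things now and then, are a little off and sometimes report something else, mostly with a low value. They report only what shows in the picture. A call takes as long as a camera call. They do not tell look-alikes from the thing itself.
- models.spot_in(camera, label): "position" ([column, row] in pixels, amid what is visible of it).
The state is a dict: "time": time; "joint_pos": joint angles; "dq": joint speeds; "effort": joint torques, N m; "tool_pos": TCP position; "tool_rot": TCP orientation; "ft_force": force on the tool from outside, world axes, zero at the start; "ft_torque": the same for the moment, N m; "gripper_width": opening from 0.0 (shut) to 1.0 (fully open).
Only numpy, scipy, OpenCV 4.12 (cv2) and the standard library are available. Lean on these libraries where they do the work, as an engineer would, in place of code of your own. Each camera call takes 0.05 s, during which the arm holds its last target.

## Working session

There is one attempt and no reset: what is moved stays moved. The work goes in short steps, each a Python script; the robot and the scene stay as the last script left them, time stands still between calls to the robot, and variables do not carry over. Pictures are saved under pics/ and viewed, and the job is handed in when it is done.

```bash
ls; mkdir -p pics
python3 - <<'E'
from station import readout, optics
import cv2, numpy as np
for n in ["scene","side","wrist"]:
    p,d=optics.capture(n); np.savez(f"pics/{n}0.npz",p=p,d=d)
    cv2.imwrite(f"pics/{n}0.png",p[:,:,::-1])
    i=optics.camera_info(n); print(n,np.round(i["intrinsics"],1).tolist(),np.round(i["camera_from_world"],3).tolist(),[k for k in i])
s=readout.read_state(); print(s["time"],s["tool_pos"],s["tool_rot"],s["gripper_width"])
E
```

```text
pics
scene [[434.5, 0.0, 253.1], [0.0, 434.5, 185.8], [0.0, 0.0, 1.0]] [[-0.211, 0.977, 0.019, 0.117], [-0.623, -0.149, 0.767, 0.248], [0.753, 0.15, 0.641, -1.485], [0.0, 0.0, 0.0, 1.0]] ['intrinsics', 'camera_from_world']
side [[451.1, 0.0, 253.9], [0.0, 451.1, 190.0], [0.0, 0.0, 1.0]] [[0.881, -0.472, -0.0, -0.446], [0.296, 0.551, 0.78, -0.191], [-0.368, -0.688, 0.626, -0.868], [0.0, 0.0, 0.0, 1.0]] ['intrinsics', 'camera_from_world']
wrist [[280.8, 0.0, 258.0], [0.0, 280.8, 191.2], [0.0, 0.0, 1.0]] [[0.447, 0.894, -0.001, -0.549], [-0.862, 0.431, -0.266, 0.034], [-0.237, 0.12, 0.964, -0.379], [0.0, 0.0, 0.0, 1.0]] ['intrinsics', 'camera_from_world']
0.15 [0.24529834 0.49185686 0.25267098] [ 8.50427406e-01  5.26091944e-01 -6.56834218e-04  2.50171382e-04] 1.0026494234763954
```

View pics/scene0.png

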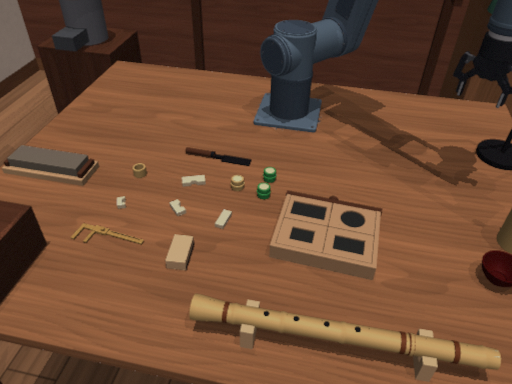

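View pics/side0.png

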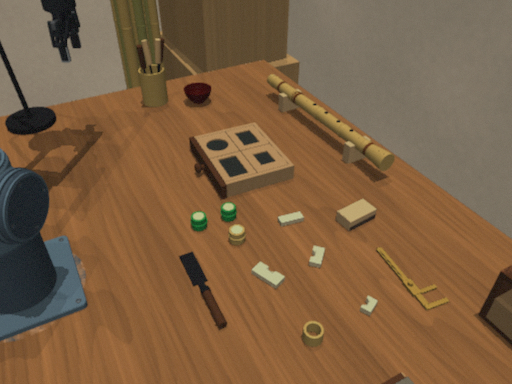

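View pics/wrist0.png

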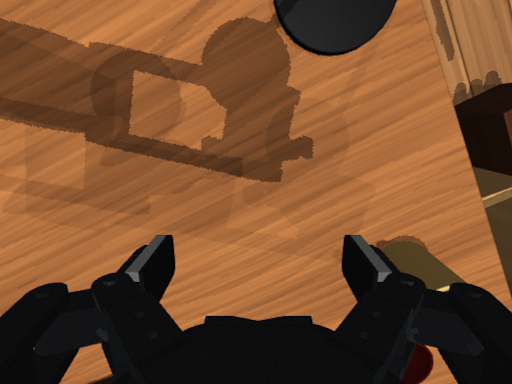

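```bash
cat > h.py <<'E'
import numpy as np, cv2
from station import arm, fingers, kinematics, readout, optics, ticket, models
def cam(n):
    i=optics.camera_info(n); return np.array(i["intrinsics"]),np.array(i["camera_from_world"])
def ray_plane(K,T,uv,z):
    uv=np.atleast_2d(np.array(uv,float))
    d=np.c_[(uv[:,0]-K[0,2])/K[0,0],-(uv[:,1]-K[1,2])/K[1,1],-np.ones(len(uv))]
    R=T[:3,:3];c=-R.T@T[:3,3]; w=d@R
    return c+w*((z-c[2])/w[:,2])[:,None]
def proj(K,T,P):
    P=np.atleast_2d(P); c=P@T[:3,:3].T+T[:3,3]
    return np.c_[K[0,0]*c[:,0]/-c[:,2]+K[0,2],K[1,1]*-c[:,1]/-c[:,2]+K[1,2]]
E
python3 - <<'E'
from h import *
names=["inlay_small_c","inlay_medium_c","inlay_large_c","node_plug_c","bone_offcut_c","bamboo_ring_c","well_small","well_medium","well_large","well_plug"]
zz=[.006]*3+[.015,.006,.013]+[.035]*4
for c in ["scene","side"]:
    K,T=cam(c)
    for n,z in zip(names,zz):
        for r in models.spot_in(c,n)[:3]:
            print(c,n,round(r["score"],2),np.round(r["position"]),np.round(ray_plane(K,T,r["position"],z)[0],3))
    p=np.load(f"pics/{c}0.npz")["p"]
    cr=p[140:280,90:400] if c=="scene" else p[110:360,170:400]
    cv2.imwrite(f"pics/{c}_crop.png",cv2.resize(cr,None,fx=2.4,fy=2.4,interpolation=cv2.INTER_CUBIC)[:,:,::-1])
print(readout.read_state()["time"])
E
```

```text
scene inlay_small_c 0.58 [124. 203.] [ 0.556 -0.339  0.006]
scene inlay_medium_c 0.46 [180. 205.] [ 0.532 -0.197  0.006]
scene inlay_large_c 0.52 [192. 183.] [ 0.439 -0.196  0.006]
scene node_plug_c 0.69 [261. 191.] [ 0.44  -0.003  0.015]
scene bone_offcut_c 0.7 [222. 215.] [ 0.542 -0.084  0.006]
scene bone_offcut_c 0.59 [140. 170.] [ 0.42  -0.354  0.006]
scene bamboo_ring_c 0.72 [124. 204.] [ 0.568 -0.331  0.013]
scene bamboo_ring_c 0.63 [138. 170.] [ 0.427 -0.354  0.013]
scene well_small 0.69 [304. 235.] [0.592 0.128 0.035]
scene well_medium 0.67 [349. 244.] [0.595 0.229 0.035]
scene well_large 0.89 [310. 210.] [0.505 0.13  0.035]
side inlay_small_c 0.52 [366. 302.] [ 0.559 -0.34   0.006]
side inlay_medium_c 0.47 [314. 257.] [ 0.538 -0.199  0.006]
side inlay_large_c 0.65 [265. 272.] [ 0.43  -0.188  0.006]
side node_plug_c 0.81 [199. 220.] [0.37  0.006 0.015]
side node_plug_c 0.8 [227. 213.] [ 0.436 -0.002  0.015]
side node_plug_c 0.62 [237. 234.] [ 0.426 -0.074  0.015]
side bone_offcut_c 0.62 [289. 219.] [ 0.553 -0.078  0.006]
side bamboo_ring_c 0.64 [313. 338.] [ 0.426 -0.36   0.013]
side well_small 0.93 [265. 154.] [0.609 0.135 0.035]
side well_medium 0.89 [248. 137.] [0.611 0.228 0.035]
side well_medium 0.7 [262. 158.] [0.593 0.123 0.035]
side well_large 0.65 [230. 165.] [0.511 0.135 0.035]
side well_plug 0.94 [213. 146.] [0.508 0.235 0.035]
side well_plug 0.62 [315. 335.] [ 0.424 -0.368  0.035]
1.15
```

View pics/scene_crop.png

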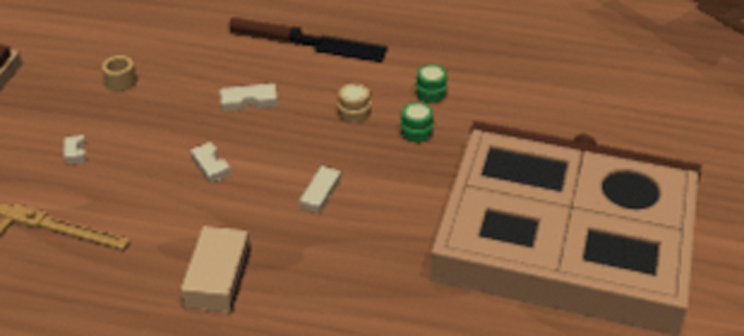

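View pics/side_crop.png

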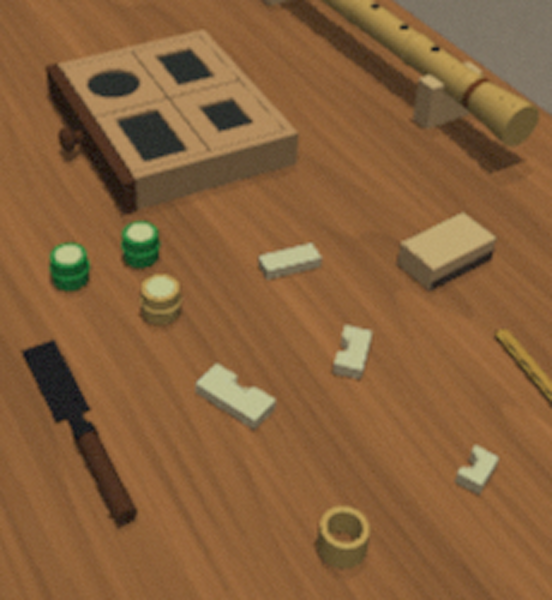

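```bash
cat >> h.py <<'E'
from scipy.spatial.transform import Rotation as Rot
def down(a):
    c,s=np.cos(a),np.sin(a)
    return Rot.from_matrix(np.array([[c,s,0],[s,-c,0],[0,0,-1]])).as_quat()
def best(pos,a):
    "jaw axis a or a+pi, pick nearest joints"
    q=np.array(readout.read_state()["joint_pos"]); o=[]
    for k in (0,np.pi):
        j=kinematics.ik(pos,down(a+k))
        if j is not None: o.append((np.max(np.abs(np.array(j)-q)),k))
    return a+min(o)[1]
def snap(n,tag):
    K,T=cam(n); p,d=optics.capture(n); np.savez(f"pics/{tag}.npz",p=p,d=d,K=K,T=T); cv2.imwrite(f"pics/{tag}.png",p[:,:,::-1]); return p,d,K,T
E
python3 - <<'E'
from h import *
s=readout.read_state(); K,T=cam("wrist"); R=Rot.from_quat(s["tool_rot"]).as_matrix()
c=-T[:3,:3].T@T[:3,3]; print("cam in tool",R.T@(c-s["tool_pos"]),"axis in tool",R.T@(-T[2,:3]))
print("xdir",R[:,0])
for a in np.arange(0,6.28,np.pi/4):
  for P in ([.45,-.2,.33],[.4,-.2,.33],[.5,-.25,.3]):
    j=kinematics.ik(P,down(a)); print(round(a,2),P,None if j is None else np.round(j,2))
E
```

```text
cam in tool [-0.00023263 -0.06785074 -0.12097648] axis in tool [-3.22471589e-04  2.66119495e-01  9.63939993e-01]
xdir [ 4.46504580e-01  8.94781347e-01 -1.59494981e-05]
0.0 [0.45, -0.2, 0.33] [-0.65  0.11  1.53 -0.    1.5  -0.65]
0.0 [0.4, -0.2, 0.33] [-0.71  0.03  1.62 -0.    1.49 -0.71]
0.0 [0.5, -0.25, 0.3] [-0.66  0.25  1.43 -0.    1.46 -0.66]
0.79 [0.45, -0.2, 0.33] [-0.65  0.11  1.53 -0.    1.5  -1.43]
0.79 [0.4, -0.2, 0.33] [-0.71  0.03  1.62 -0.    1.49 -1.5 ]
0.79 [0.5, -0.25, 0.3] [-0.66  0.25  1.43 -0.    1.46 -1.45]
1.57 [0.45, -0.2, 0.33] [-0.65  0.11  1.53 -0.    1.5  -2.22]
1.57 [0.4, -0.2, 0.33] [-0.71  0.03  1.62 -0.    1.49 -2.28]
1.57 [0.5, -0.25, 0.3] [-0.66  0.25  1.43 -0.    1.46 -2.23]
2.36 [0.45, -0.2, 0.33] [-0.65  0.11  1.53 -0.    1.5  -3.  ]
2.36 [0.4, -0.2, 0.33] [-0.71  0.03  1.62 -0.    1.49 -3.07]
2.36 [0.5, -0.25, 0.3] [-0.66  0.25  1.43 -0.    1.46 -3.02]
3.14 [0.45, -0.2, 0.33] [-0.65  0.11  1.53 -0.    1.5   2.5 ]
3.14 [0.4, -0.2, 0.33] [-0.71  0.03  1.62 -0.    1.49  2.43]
3.14 [0.5, -0.25, 0.3] [-0.66  0.25  1.43 -0.    1.46  2.48]
3.93 [0.45, -0.2, 0.33] [-0.65  0.11  1.53 -0.    1.5   1.71]
3.93 [0.4, -0.2, 0.33] [-0.71  0.03  1.62 -0.    1.49  1.64]
3.93 [0.5, -0.25, 0.3] [-0.66  0.25  1.43 -0.    1.46  1.69]
4.71 [0.45, -0.2, 0.33] [-0.65  0.11  1.53 -0.    1.5   0.93]
4.71 [0.4, -0.2, 0.33] [-0.71  0.03  1.62 -0.    1.49  0.86]
4.71 [0.5, -0.25, 0.3] [-0.66  0.25  1.43 -0.    1.46  0.91]
5.5 [0.45, -0.2, 0.33] [-0.65  0.11  1.53 -0.    1.5   0.14]
5.5 [0.4, -0.2, 0.33] [-0.71  0.03  1.62 -0.    1.49  0.07]
5.5 [0.5, -0.25, 0.3] [-0.66  0.25  1.43 -0.    1.46  0.12]
```

Run:
```python
from h import *
arm.move_ptp([.45,-.19,.30],down(-np.pi/2))
arm.dwell(.3)
p,*_=snap("wrist","w1")
cv2.imwrite("pics/w1_2.png",cv2.resize(p[:270],(800,422),interpolation=cv2.INTER_CUBIC)[:,:,::-1])
arm.move_ptp([.50,.18,.30],down(-np.pi/2))
arm.dwell(.3)
p,*_=snap("wrist","w2")
cv2.imwrite("pics/w2_2.png",cv2.resize(p[:270],(800,422),interpolation=cv2.INTER_CUBIC)[:,:,::-1])
print(readout.read_state()["time"])
```

```text
5.7667
```

View pics/w1_2.png

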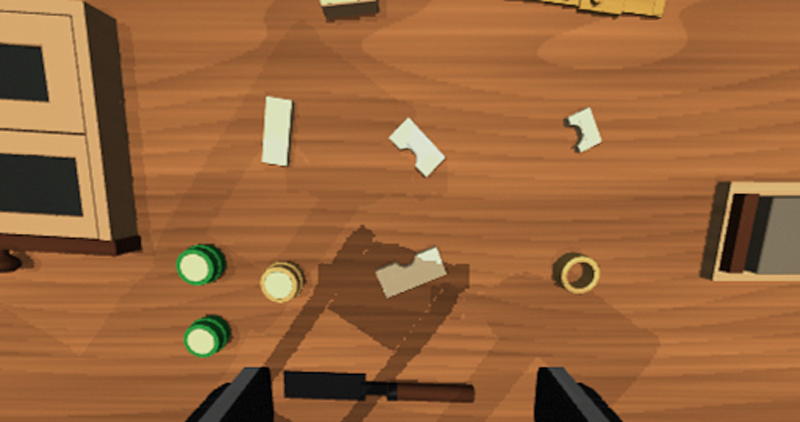

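View pics/w2_2.png

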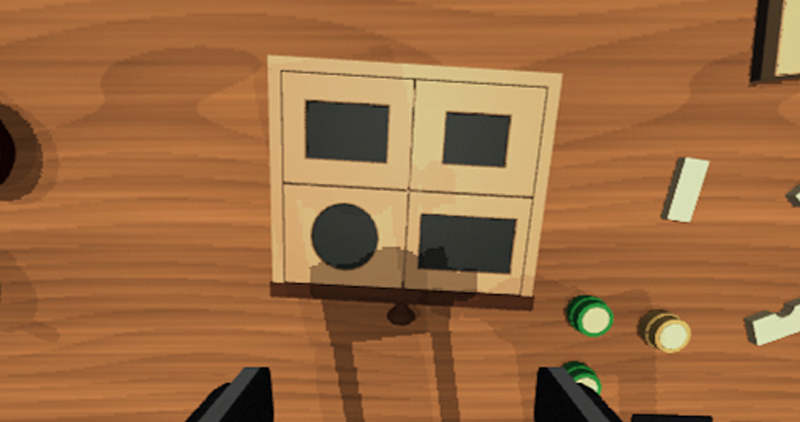

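```bash
cat > meas.py <<'E'
from h import *
def cloud(tag):
    f=np.load(f"pics/{tag}.npz"); p,d,K,T=f["p"],f["d"],f["K"],f["T"]
    v,u=np.mgrid[:384,:512]; uv=np.c_[u.ravel(),v.ravel()]
    r=np.c_[(uv[:,0]-K[0,2])/K[0,0],-(uv[:,1]-K[1,2])/K[1,1],-np.ones(len(uv))]*d.reshape(-1,1)
    return p,d,K,T,((r-T[:3,3])@T[:3,:3]).reshape(384,512,3)
def rect(P):
    (c,wh,a)=cv2.minAreaRect((P*1000).astype(np.float32))
    a=np.deg2rad(a); w,h=wh
    if w>h: L,W,ang=w,h,a
    else: L,W,ang=h,w,a+np.pi/2
    return np.array(c)/1000,L,W,(ang+np.pi/2)%np.pi-np.pi/2
E
python3 - <<'E'
from meas import *
p,d,K,T,C=cloud("w1")
tbl=C[20:60,330:345] if 0 else C[110:150,170:230]; print("table z",np.median(tbl[...,2]),tbl[...,2].std())
z=C[...,2]
for n,xy in [("small",(.557,-.339)),("medium",(.535,-.198)),("large",(.435,-.192)),("offcut",(.547,-.081)),("plug",(.426,-.074)),("ring",(.426,-.356))]:
    m=(np.hypot(C[...,0]-xy[0],C[...,1]-xy[1])<.042)&(z>.003)&(z<.06)
    k,lab,st,ce=cv2.connectedComponentsWithStats(m.astype(np.uint8))
    i=1+np.argmax(st[1:,4]); m=lab==i; top=np.percentile(z[m],90)
    hs=top if n not in("plug","ring") else top
    m&=z>top-.003
    v,u=np.nonzero(m); P=ray_plane(K,T,np.c_[u,v],top)[:,:2]
    c,L,W,a=rect(P); pc=P.mean(0)
    print(n,"top",round(float(top),4),"rect",np.round(c,4),round(L,1),round(W,1),"long axis",round(np.rad2deg(a),1),"centroid-c",np.round((pc-c)*1000,1),m.sum())
p,d,K,T,C=cloud("w2")
print("rim z",np.median(C[...,2][60:120,185:190]), )
dark=(p.max(2)<75)&(C[...,2]>.02)&(C[...,2]<.05)
k,lab,st,ce=cv2.connectedComponentsWithStats(dark.astype(np.uint8))
for i in range(1,k):
    if st[i,4]<200: continue
    v,u=np.nonzero(lab==i); P=ray_plane(K,T,np.c_[u,v],.035)[:,:2]; c,L,W,a=rect(P)
    print("well",np.round(c,4),round(L,1),round(W,1),round(np.rad2deg(a),1),"meanz",C[...,2][lab==i].mean().round(4),np.round(ce[i]))
# finger tip points in tool frame
s=readout.read_state(); R=Rot.from_quat(s["tool_rot"]).as_matrix()
Q=(C.reshape(-1,3)-s["tool_pos"])@R; Q=Q[(d.ravel()>0)&(d.ravel()<.2)]
for sg in(1,-1):
    q=Q[(Q[:,0]*sg>.02)&(np.abs(Q[:,1])<.03)]; print("tip",len(q),q[np.argsort(-q[:,2])[:5]].round(4).tolist())
E
```

```text
table z 0.0004212374907790313 0.02710289597789384
small top 0.0135 rect [ 0.5574 -0.3466] 31.4 20.5 long axis 26.2 centroid-c [ 0.8 -1.2] 310
medium top 0.0135 rect [ 0.5432 -0.2008] 46.0 23.8 long axis 44.9 centroid-c [ 0.7 -0.5] 564
large top 0.0133 rect [ 0.4305 -0.1958] 61.6 27.9 long axis -68.0 centroid-c [-0.4 -0.5] 719
offcut top 0.0135 rect [ 0.556  -0.0782] 54.7 22.2 long axis -8.9 centroid-c [ 0.4 -0. ] 694
plug top 0.0314 rect [ 0.4232 -0.075 ] 33.0 32.2 long axis 90.0 centroid-c [ 0.4 -0.1] 426
ring top 0.0268 rect [ 0.4315 -0.3504] 34.9 33.7 long axis 90.0 centroid-c [-0.2 -0.1] 252
rim z 0.04044126991969618
well [ 0.6706 -0.1121] 56.1 12.2 12.7 meanz 0.0236 [495.  25.]
well [0.6047 0.2258] 66.1 43.9 86.4 meanz 0.0359 [221.  84.]
well [0.598 0.119] 51.2 39.2 86.5 meanz 0.036 [304.  89.]
well [0.5869 0.5108] 49.8 10.2 -13.8 meanz 0.0322 [ 3. 98.]
well [0.5174 0.2309] 56.7 56.6 67.4 meanz 0.0358 [220. 151.]
well [0.5111 0.1243] 81.9 48.2 86.4 meanz 0.0359 [298. 155.]
well [0.4555 0.1743] 225.2 37.3 88.8 meanz 0.0388 [257. 190.]
tip 16137 [[0.0428, -0.0007, 0.0091], [0.0428, -0.0058, 0.0087], [0.0427, -0.0064, 0.0087], [0.0426, -0.0004, 0.0086], [0.0426, 0.0058, 0.0086]]
tip 16446 [[-0.0432, -0.0012, 0.0094], [-0.0432, -0.0003, 0.009], [-0.0431, -0.0009, 0.0089], [-0.0431, 0.0068, 0.0085], [-0.0433, 0.0022, 0.0085]]
```

Run:
```python
from meas import *
arm.move_ptp([.45,-.19,.25],down(-np.pi/2))
for o in (.73,.553,.376):
    fingers.command_gripper(o)
    s=readout.read_state(); snap("wrist","tt"); p,d,K,T,C=cloud("tt")
    R=Rot.from_quat(s["tool_rot"]).as_matrix()
    Q=(C.reshape(-1,3)-s["tool_pos"])@R; Q=Q[(d.ravel()>0)&(d.ravel()<.2)]
    for sg in(1,-1):
        q=Q[(Q[:,0]*sg>.005)&(np.abs(Q[:,1])<.03)]; t=q[q[:,2]>q[:,2].max()-.003]
        print(o,round(s["gripper_width"],3),"tipz",np.round(np.sort(q[:,2])[-20],4),"inner x",np.round(sg*np.min(t[:,0]*sg),4), "outer",np.round(sg*np.max(t[:,0]*sg),4))
print(readout.read_state()["time"])
```

```text
0.73 0.735 tipz 0.0143 inner x 0.0306 outer 0.0311
0.73 0.735 tipz 0.0144 inner x -0.0314 outer -0.0319
0.553 0.551 tipz 0.0171 inner x 0.0231 outer 0.0235
0.553 0.551 tipz 0.0171 inner x -0.0238 outer -0.0242
0.376 0.378 tipz 0.0183 inner x 0.0156 outer 0.0164
0.376 0.378 tipz 0.0186 inner x -0.0163 outer -0.0165
8.2833
```

```bash
cat > pp.py <<'E'
from meas import *
def wrap(a): return (a+np.pi)%(2*np.pi)-np.pi
def plan(pg,ag,pp_,ap,H=.15):
    q=np.array(readout.read_state()["joint_pos"]); o=[]
    for k in(0,np.pi):
        j1=kinematics.ik([*pg,H],down(ag+k)); j2=kinematics.ik([*pp_,H],down(ap+k))
        if j1 is None or j2 is None: continue
        o.append((abs(j1[5]-q[5])+abs(j2[5]-j1[5]),k,j1[5],j2[5]))
    o.sort(); print("plan",o); return o[0][1]
def st(tag):
    s=readout.read_state(); print(tag,"t",round(s["time"],2),"tcp",np.round(s["tool_pos"],4),"F",np.round(s["ft_force"],1),"w",round(s["gripper_width"]*85,1)); return s
def pick(pg,ag,pre,zt,H=.15):
    fingers.command_gripper(pre/85)
    arm.move_ptp([*pg,H],down(ag))
    arm.move_linear([*pg,zt+.02],rate=.15)
    arm.move_linear([*pg,zt],rate=.06); st("down")
    fingers.command_gripper(0.); st("grip")
    arm.move_linear([*pg,H],rate=.15); return st("lift")
def place(pp_,ap,zt,opn,H=.15):
    arm.move_ptp([*pp_,H],down(ap)); st("over")
    arm.move_linear([*pp_,zt+.015],rate=.15)
    arm.move_linear([*pp_,zt],rate=.04); st("low")
    fingers.command_gripper(opn/85); st("open")
    arm.move_linear([*pp_,H],rate=.15)
E
python3 - <<'E'
from pp import *
pg=[.5574,-.3466]; ag=np.deg2rad(26.2); w=[.598,.119]; ap=ag+np.deg2rad(60.2)
k=plan(pg,ag,w,ap)
zt=.0195+.005
pick(pg,ag+k,52,zt)
snap("wrist","g1"); snap("side","g1s")
E
```

```text
plan [(np.float64(1.3269981507576025), 3.141592653589793, np.float64(1.9583918161107903), np.float64(1.647322323866117)), (np.float64(2.436733487321537), 0, np.float64(-1.1832008374790033), np.float64(-1.4942703297236763))]
down t 10.91 tcp [ 0.5571 -0.3464  0.0239] F [-0.1 -0.2  0.4] w 52.3
grip t 11.22 tcp [ 0.5578 -0.3469  0.0251] F [-0.1  0.6  2.8] w 29.7
lift t 12.21 tcp [ 0.5568 -0.3461  0.1488] F [ 0.3 -0.2 -0. ] w 29.9
```

View pics/g1.png

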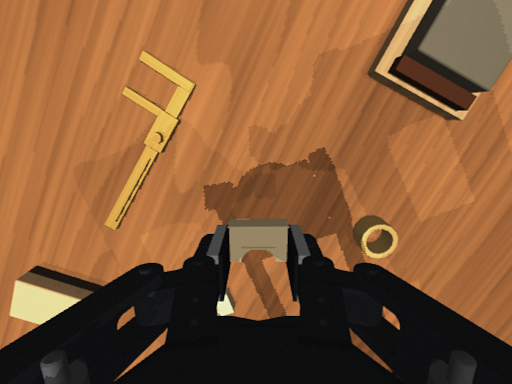

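The wrist picture shows the small blank square between the pads at about (258,240), notch toward the bottom of the picture. Next I place it.

Run:
```python
from pp import *
ag=np.deg2rad(26.2); w=[.598,.119]; ap=ag+np.deg2rad(60.2)+np.pi
place(w,ap,.0245+.0358,44)
arm.move_ptp([.52,.17,.25],down(-np.pi/2)); snap("wrist","p1")
```

```text
over t 14.02 tcp [0.5984 0.1178 0.15  ] F [-0.  -0.1 -0. ] w 29.6
low t 15.19 tcp [0.5979 0.119  0.0601] F [-0.1 -0.1  0.3] w 30.0
open t 15.48 tcp [0.5979 0.119  0.0603] F [-0.   0.1 -0.3] w 43.7
```

View pics/p1.png

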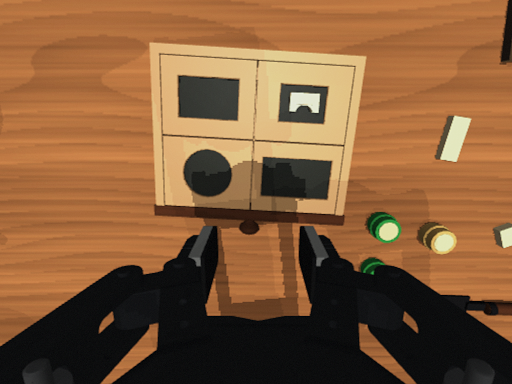

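The small blank lies centred in its well at about (304,103), notch toward the knob. The medium blank is next.

```bash
python3 - <<'E'
from pp import *
pg=[.5432,-.2008]; ag=np.deg2rad(44.9); w=[.6047,.2258]; ap=ag+np.deg2rad(41.5)
k=plan(pg,ag,w,ap); zt=.0177+.005
s=pick(pg,ag+k,66,zt); snap("wrist","g2")
if s["gripper_width"]*85>38: 
    place(w,ap+k,zt+.0358,59); 
    arm.move_ptp([.52,.17,.25],down(-np.pi/2)); snap("wrist","p2")
E
python3 -c "
import cv2,numpy as np
cv2.imwrite('pics/m2.png',np.hstack([cv2.resize(cv2.imread(f'pics/{n}.png'),(400,300)) for n in('g2','p2')]))"
```

```text
plan [(np.float64(0.13583634696731117), 3.141592653589793, np.float64(1.8113482133297545), np.float64(1.818493784221502)), (np.float64(3.0200474484059767), 0, np.float64(-1.3302444402600386), np.float64(-1.3230988693682915))]
down t 20.02 tcp [ 0.5429 -0.2007  0.0222] F [0.2 0.1 0.5] w 66.3
grip t 20.34 tcp [ 0.5437 -0.2011  0.0233] F [0.6 0.6 3.2] w 44.7
lift t 21.34 tcp [ 0.5425 -0.2004  0.149 ] F [-0.7  0.3 -0.7] w 45.1
over t 22.98 tcp [0.6051 0.2245 0.1499] F [-0.2 -1.1 -0. ] w 44.9
low t 24.16 tcp [0.6046 0.2258 0.0584] F [ 0.3 -0.3 -0.8] w 45.0
open t 24.45 tcp [0.6046 0.2259 0.0584] F [-0.3  0.1  0.4] w 59.1
```

View pics/m2.png

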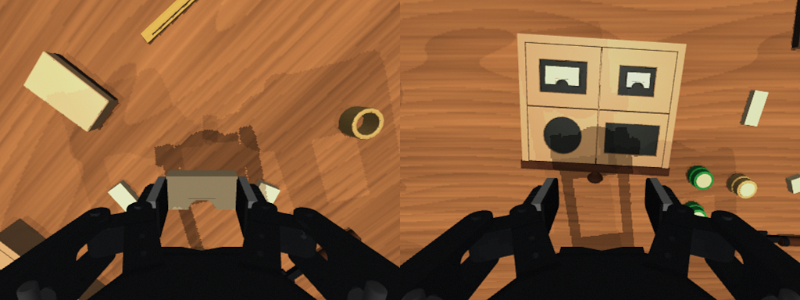

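The medium blank lies in its well, at (563,76) in the right half of the picture. The large blank is next.

```bash
python3 - <<'E'
from pp import *
pg=[.4305,-.1958]; ag=np.deg2rad(-68); w=[.5111,.1243]; ap=ag+np.deg2rad(154.4)
k=plan(pg,ag,w,ap); zt=.0152+.005
s=pick(pg,ag+k,81,zt); snap("wrist","g3")
if s["gripper_width"]*85>52: 
    place(w,ap+k,zt+.0358,74); 
    arm.move_ptp([.50,.17,.25],down(-np.pi/2)); snap("wrist","p3")
E
python3 -c "
import cv2,numpy as np
cv2.imwrite('pics/m3.png',np.hstack([cv2.resize(cv2.imread(f'pics/{n}.png'),(400,300)) for n in('g3','p3')]))"
```

```text
plan [(np.float64(3.1650805407271223), 0, np.float64(0.5234895048004344), np.float64(-1.4816321250243811)), (np.float64(8.57961524184687), 3.141592653589793, np.float64(-2.6181031487893587), np.float64(1.6599605285654118))]
down t 29.05 tcp [ 0.4302 -0.1956  0.0198] F [-0.   0.6 -0.8] w 81.1
grip t 29.39 tcp [ 0.4307 -0.196   0.0209] F [-0.9  0.4  4.4] w 59.4
lift t 30.41 tcp [ 0.43   -0.1954  0.1492] F [-1.3  0.6  0.4] w 60.1
over t 32.2 tcp [0.5111 0.1239 0.1497] F [-1.1 -0.4 -0.7] w 59.8
low t 33.4 tcp [0.5111 0.1243 0.0559] F [-0.7  0.1  1.1] w 59.6
open t 33.69 tcp [0.511  0.1243 0.0559] F [0.6 0.2 0.4] w 74.0
```

View pics/m3.png

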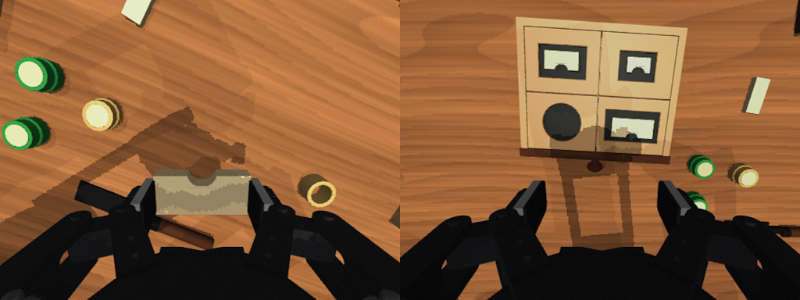

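All three blanks lie in their own wells. For the plug there are three candidates in g3.png: the bamboo one at (129,147) and two green ones at (50,95) and (30,170). The bamboo one has a closed pale top and isn't green, so it fits. I'll check it in an enlarged crop and measure the ridge height.

Run:
```python
import cv2
a=cv2.imread("pics/g3.png")[60:230,0:230]; b=cv2.imread("pics/side0.png")[195:255,180:260]
import numpy as np
cv2.imwrite("pics/pl.png",np.hstack([cv2.resize(a,(400,300),interpolation=3),cv2.resize(b,(400,300),interpolation=3)]))
```

```text
(no output)
```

View pics/pl.png

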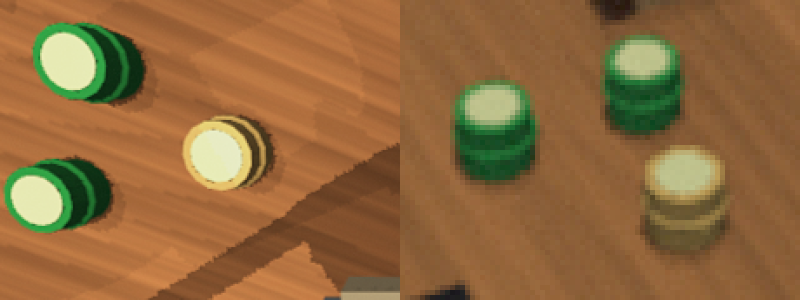

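The crop confirms a solid bamboo plug with a thin ridge at mid-height. I'll grip it above the ridge.

```bash
python3 - <<'E'
from pp import *
pg=[.4232,-.075]; ag=np.deg2rad(5); w=[.5174,.2309]; ap=np.deg2rad(5)
k=plan(pg,ag,w,ap); zt=.0193+.0195
s=pick(pg,ag+k,52,zt,H=.16); snap("wrist","g4"); snap("side","g4s")
E
python3 -c "
import cv2,numpy as np
cv2.imwrite('pics/m4.png',np.hstack([cv2.resize(cv2.imread(f'pics/{n}.png'),(400,300)) for n in('g4','g4s')]))"
```

```text
plan [(np.float64(2.869290356278743), 0, np.float64(-0.5234086175475228), np.float64(0.13565480961036824)), (np.float64(6.5554876044906365), 3.141592653589793, np.float64(2.618184036042271), np.float64(-3.005937843979425))]
down t 40.76 tcp [ 0.4231 -0.0749  0.0387] F [ 0.5  0.7 -0.4] w 52.1
grip t 41.09 tcp [ 0.4235 -0.0751  0.0394] F [-2.5  0.2  5.3] w 31.2
lift t 42.05 tcp [ 0.4226 -0.0747  0.1593] F [0.6 1.8 0.4] w 30.9
```

View pics/m4.png

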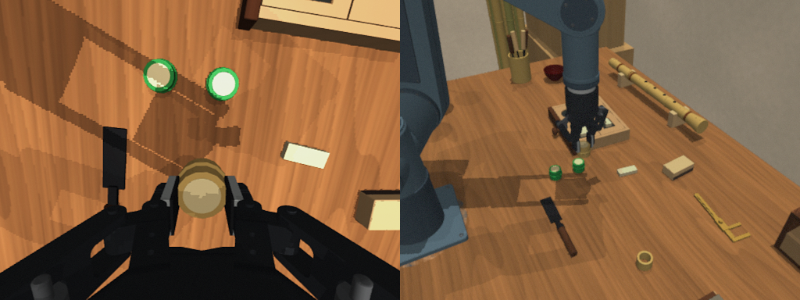

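The plug is held upright between the pads at (203,197) in the left half. Next I place it.

Run:
```python
from pp import *
w=[.5174,.2309]; zt=.0193+.0195
place(w,np.deg2rad(5),zt+.0358,50,H=.16)
arm.move_ptp([.50,.17,.25],down(-np.pi/2)); arm.dwell(.3); snap("wrist","p4")
arm.move_ptp([.40,-.30,.30],down(-np.pi/2)); arm.dwell(.2); snap("side","p4s"); snap("scene","p4c"); st("end")
p,d,K,T,C=cloud("p4"); z=C[...,2]
for n,xy in [("small",(.598,.119)),("medium",(.6047,.2258)),("large",(.5111,.1243)),("plug",(.5174,.2309))]:
    m=(np.hypot(C[...,0]-xy[0],C[...,1]-xy[1])<.045)&(z>.043)&(z<.08); top=np.percentile(z[m],90); m&=z>top-.003
    v,u=np.nonzero(m); P=ray_plane(K,T,np.c_[u,v],top)[:,:2]; c,L,W,a=rect(P)
    print(n,round(float(top),4),np.round(c,4),round(L,1),round(W,1),round(np.rad2deg(a),1), "zspread",z[m].std().round(4))
a=p[:240]; b=np.load("pics/p4s.npz")["p"]
cv2.imwrite("pics/m5.png",np.vstack([cv2.resize(a,(600,281),interpolation=3),cv2.resize(b[100:360,150:500],(420,312),interpolation=3)@np.eye(3) if 0 else cv2.resize(b[100:360,100:500],(600,310),interpolation=3)])[:,:,::-1])
```

```text
over t 43.37 tcp [0.5173 0.2299 0.1597] F [-0.6  0.8 -0. ] w 30.8
low t 44.51 tcp [0.5174 0.2309 0.0745] F [-0.   0.3 -0.3] w 31.1
open t 44.83 tcp [0.5173 0.2309 0.0745] F [0.3 0.3 0.1] w 49.8
end t 49.34 tcp [ 0.4003 -0.2995  0.3   ] F [ 0.5 -0.8 -0.2] w 50.0
small 0.0485 [0.5986 0.1197] 32.0 19.7 87.5 zspread 0.0008
medium 0.0485 [0.6045 0.2259] 46.9 24.0 86.5 zspread 0.0008
large 0.0483 [0.5103 0.1251] 61.9 28.2 86.2 zspread 0.0007
plug 0.0665 [0.517  0.2309] 33.2 32.6 43.8 zspread 0.0008
```

View pics/m5.png

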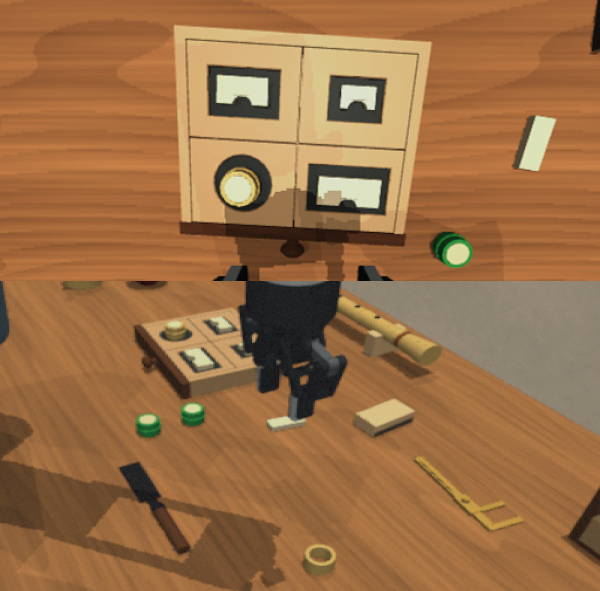

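```bash
python3 -c "
from station import ticket; print(ticket.hand_in())"
```

```text
the job is handed in; nothing more can be done
None
```

I put all three notched inlay blanks flat in their own wells and stood the bamboo node plug upright in the round well. The job was handed in at about 49 s, with the gripper open and clear of everything.

- **Position:** in the last wrist picture every piece is within about 1 mm of its well centre and lies level.
- **Height:** the blank tops measured about 48.4 mm and the plug top 66.5 mm. That is 1.4–1.5 mm above nominal (47 and 65 mm). The same pieces also read 1.3–1.5 mm high on the worktop, so I take this as camera bias and the pieces as seated.
- **Notches:** all three face the knob. The task doesn't say which way round they go.
- **Left alone:** I did not touch the offcut, the ring or the two green plugs, and the last pictures show them still on the worktop. I did not re-measure their positions.
- **Forces:** at the points I checked, the wrist force stayed below about 6 N.

No check failed. The networks' first, rough positions were several mm off the wrist-camera measurements, so I used the wrist measurements.

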